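# Clear the squeezed lemon halves into the board's scraps drawer

## Robot

A 6-joint arm with a two-finger parallel gripper is mounted at the origin on a cart in front of the work surface, level with it; the furniture and walls round the work are solid. World frame = base frame: x ahead of the robot, y to its left, z up, the work surface at z = 0. Lengths are in m, angles in rad, forces in N, time in s.
With the tool pointing down it reaches from about 0.375 to 0.75 m from the base axis. Payload 9 kg.
Tool frame: the origin (TCP) lies on the mounting face of the last link; the fingertips stand 173 mm ahead of it and the grasp point (between the pads) lies 155 mm ahead of it; z points along the fingers, y is the line along which they close (so a half turn about z gives the same grasp; the last joint's range is limited). The gripper opens to 85 mm and grips with 20 to 120 N. Pads are 22 mm wide; open, the fingers measure 114 mm over their backs; the gripper's body (76 mm by 85 mm) begins 54 mm behind the grasp point. The pads swing forward as they close: fully open they stand 13 mm farther back than shut.
Start: joints at [1.002, 0.104, 0.097, 1.564, 0, 1.353], TCP at [0.206, 0.563, 0.405] pointing down, gripper open.
Joint ranges: [-2.99, 2.99], [-0.84, 1.86], [-1.1, 1.16], [-1.84, 2.11], [-1.51, 1.56], [-3.14, 3.14]. Speed limits (rad/s): [2.22, 2.22, 2.57, 3.14, 3.14, 3.14].

## Interface

Orientations are given as a unit quaternion [x, y, z, w].
In Python, from station import telemetry, vision, workorder gives the robot as it stands.
- The arm moves only by the tool play_rows, never from a script. Its argument "increments" is a list of rows, each an object with "travel": the shift along the tool's x, y, z in m, a list of three; "turn": the turn, a rotation vector about the tool's x, y, z in rad, a list of three; "gripper": the closure in counts, from 0 (fully open) to 255 (shut). A call has 1 to 20 rows; each row is the pose to reach, as a shift and turn from the pose commanded when the call began, along the tool's axes at that moment; what a row does not reach only later rows make up. A row lasts 1/10 s, in which the tool goes at most 50 mm and 8.59 degrees, less where a joint would pass 70% of its speed; a pose out of reach is approached as far as the arm can. A call with a gripper value outside its range is refused whole. The fingers move at their own pace and stop on an object; "force" is the grip in N (left out, the last holds). Time passes only in rows, so rows that repeat a pose let the fingers close. It gives the time, the measured TCP pose, the force, the opening and the grip force at its end, in the units of the state.
- telemetry.sense(): the state, without advancing time (a new reading comes with each control period).
- vision.camera(name): name is "scene" or "top" or "wrist"; returns the picture (420x560x3 uint8, blue, green, red); there is no depth.
- vision.get_calibration(name): a dict with "camera_matrix" (3x3 intrinsics, pixels), "xyz" and "attitude" of the camera in the world; the wrist camera has in their place "mount" (4x4, takes a point from camera to tool coordinates, whose origin is the TCP and whose axes are the flange's). Camera axes: x right, y down, z forward; pixel columns grow to the right and rows downward; lengths in m; the calibration is good to about 2 mm. A picture is of the moment at which its call begins: read the wrist's pose just before it. get_calibration takes no time and is no camera call.
- workorder.hand_in(): hands the job in; it is judged then, once.
The state is a dict: "time_s": time; "joints": joint angles; "joint_vel": joint speeds; "joint_torque": joint torques, N m; "position": TCP position; "orientation": TCP orientation; "ft_force": force on the tool from outside, world axes, zero at the start; "ft_torque": the same for the moment, N m; "opening": opening from 0.0 (shut) to 1.0 (fully open); "gripper_force": force on a finger pad.
Only numpy, scipy, OpenCV 4.12 (cv2) and the standard library are available. Lean on these libraries where they do the work, as an engineer would, in place of code of your own. Each camera call takes 0.05 s, during which the arm holds its last target. There are 200 camera calls.

## Task

Clear the chopping board: hook the steel scraps drawer by its bow handle and pull it well out from under the board, sweep the three squeezed lemon halves along the board and over its edge into the drawer with your fingertips, then push the drawer fully home again with all of them inside. Pick nothing up, and leave the full tea cup on the board, the honey jar and the tea glass where they stand.

Things in the scene. Friction and masses are not known exactly. Their poses are not given: they have to be found in the camera images.
- board: pale wooden chopping board: a flat slab without rims on two side walls and a back wall, 280 mm (its x) by 260 mm (its y), top 84 mm and underside 66 mm above the counter, fixed there, turned up to 0.2 rad. Origin: on the counter under its middle; x away from the robot, y to its left, z up. The drawer comes out at its open -y end
- board_edge (a point): middle of the board's top edge at its -y end, 130 mm from the board's middle, 84 mm up. Only over this edge do scraps fall into the pulled-out drawer. Axes as the board's
- scrap_drawer (a joint): how far the steel drawer is out, in m: 0 fully home, 0.14 at its stop; starts 0 to 0.03 out. It slides along the board's -y, needs about 2 N and stays where it is left. An open tray, inside 236 mm along the board's x and 226 mm along its y; walls reach 50 mm, the front plate 61 mm above the counter
- drawer_handle (a point): middle of the outer bar of the drawer's bow handle, a level U of 8 mm round steel, 44 mm above the counter; moves with the drawer. The bar runs 90 mm along the board's x. Between bar and front plate is a gap of 51 mm, 102 mm wide, open above and below, for fingertips. Drawer home: at the board's x = 0, y = -184 mm. Axes as the board's
- drawer_floor (a point): middle of the drawer's inner floor, 9 mm above the counter; moves with the drawer; drawer home: at the board's x = 0, y = -11 mm. Axes as the board's
- lemon_a: half of a squeezed lemon on the board, flat cut face down: a yellow dome 46 mm across, 26 mm high with a small nub on top, about 30 g, all three halves alike. Origin: centre of the flat cut face; z points from there to the nub. It slides when pushed low down, and tips over the board's edge once its middle is past it
- lemon_b: half of a squeezed lemon on the board, flat cut face down: a yellow dome 46 mm across, 26 mm high with a small nub on top, about 30 g, all three halves alike. Origin: centre of the flat cut face; z points from there to the nub. It slides when pushed low down, and tips over the board's edge once its middle is past it
- lemon_c: half of a squeezed lemon on the board, flat cut face down: a yellow dome 46 mm across, 26 mm high with a small nub on top, about 30 g, all three halves alike. Origin: centre of the flat cut face; z points from there to the nub. It slides when pushed low down, and tips over the board's edge once its middle is past it
- tea_cup: full cream cup on the board, 59 by 84 mm with handle, 51 mm high. Origin: under the middle of that outline; handle to its -y, round bowl 13 mm towards its +y. Cup and halves share four places in any order: three in a row across the board (board y about -40 mm, x about -85, 0, 85 mm) and one 110 mm behind the middle one, so the cup may stand between a half and the edge; it stays put
- honey_jar: closed jar of honey with a yellow lid, 58 mm across, 85 mm high, on the counter just off the board's left (+y) end. Origin: centre of its underside; stays where it is
- tea_glass: empty waisted tea glass, 63 mm across, 82 mm high, on the counter behind the board. Origin: centre of its underside; stays where it is

How it is judged:
By the outcome, as a careful person would: the job done as asked, in the order asked, and still so for the second after the job is handed in, with the robot touching nothing.
It also fails if it takes over 72 s, if anything falls off the work surface, if the arm or the gripper's body presses on something with over 40 N, if the wrist force passes 120 N, or if a joint passes its speed limit or range.

## Working session

There is one attempt and no reset: what is moved stays moved. The work goes in short steps, Python scripts to look and compute and a tool call to move; the robot and the scene stay as the last step left them, time stands still between calls to the robot, and variables do not carry over. Pictures are saved under pics/ and viewed, at most 10 in all, crops included, and the job is handed in when it is done.

Besides the shell and the picture viewer there is one more tool, called after ">>>" as name(argument=value, ...), one argument or row to a line, values as JSON. play_rows: Moves the arm, as the interface text tells. Its arguments: {"type":"object","properties":{"increments":{"type":"array"},"force":{"type":"number"}},"required":["increments"]}

```bash
mkdir -p pics; python3 - <<'E'
from station import telemetry, vision
import cv2,json
s=telemetry.sense();print(s)
for n in("top","scene"):
    cv2.imwrite(f"pics/{n}0.png",vision.camera(n))
    print(n,vision.get_calibration(n))
print(vision.get_calibration("wrist"))
E
```

```text
{'time_s': 0.0, 'joints': array([ 1.00231380e+00,  1.04714635e-01,  9.64696720e-02,  1.56390217e+00,
       -3.39052146e-05,  1.35306183e+00]), 'joint_vel': array([ 0.00088582, -0.00064966, -0.00017477,  0.00131583, -0.00154843,
       -0.0002548 ]), 'joint_torque': array([ 1.31019831e-03, -5.56932306e+01,  5.03647614e+01,  1.68783573e-02,
       -5.14310250e-04, -3.83267127e-05]), 'position': array([0.20611614, 0.56337212, 0.40391341]), 'orientation': array([ 1.74476380e-01,  9.84661128e-01, -6.30378934e-04, -2.43061453e-04]), 'ft_force': array([0.45944794, 0.01797697, 0.01151813]), 'ft_torque': array([0.03251815, 0.00500209, 0.01594032]), 'gripper_force': 0.0, 'opening': 1.002471809767173}
top {'camera_matrix': array([[469.09384986,   0.        , 287.68094765],
       [  0.        , 469.09384986, 213.61423332],
       [  0.        ,   0.        ,   1.        ]]), 'xyz': array([0.33847788, 0.08728785, 0.9902951 ]), 'attitude': array([ 0.7352565 , -0.66233677,  0.09531775, -0.10780729])}
scene {'camera_matrix': array([[484.74781041,   0.        , 283.67071558],
       [  0.        , 484.74781041, 212.90126066],
       [  0.        ,   0.        ,   1.        ]]), 'xyz': array([-0.0175974 , -0.45846391,  0.76229138]), 'attitude': array([ 0.82252671, -0.36792018,  0.16736255, -0.4000929 ])}
{'camera_matrix': array([[335.32920519,   0.        , 281.37328077],
       [  0.        , 335.32920519, 209.05431977],
       [  0.        ,   0.        ,   1.        ]]), 'mount': array([[-3.37625269e-04, -9.60297425e-01, -2.78978030e-01,
         7.02812725e-02],
       [ 9.99999802e-01, -1.75945412e-04, -6.04582648e-04,
        -1.68568472e-03],
       [ 5.31494256e-04, -2.78978179e-01,  9.60297294e-01,
         3.03091229e-02],
       [ 0.00000000e+00,  0.00000000e+00,  0.00000000e+00,
         1.00000000e+00]])}
```

View pics/top0.png

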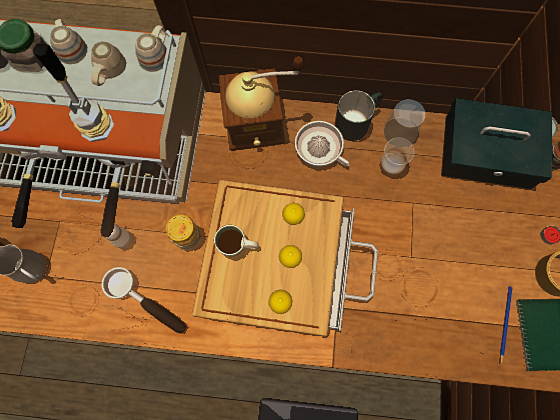

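View pics/scene0.png

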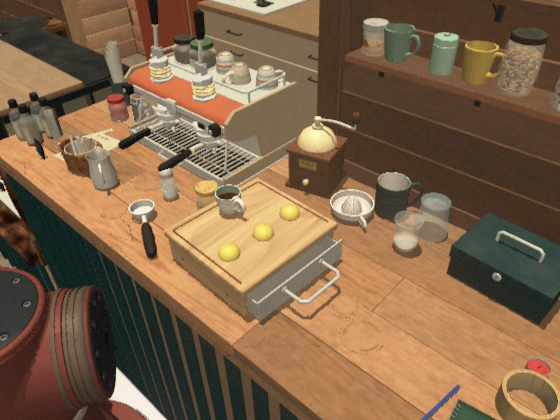

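The top view shows the cup in the back place at (230,242). The halves are in the front row at (293,213), (290,256) and (280,301), and the drawer handle bar is near (375,272). The scene view agrees, and nothing stands between the halves and the edge.

```bash
cat > h.py <<'E'
import numpy as np,cv2
from scipy.spatial.transform import Rotation as R
from scipy.optimize import least_squares
from station import vision,telemetry
def cam(n):
    c=vision.get_calibration(n); return c["camera_matrix"],np.array(c["xyz"]),R.from_quat(c["attitude"]).as_matrix()
def proj(n,P):
    K,t,M=cam(n); p=(np.atleast_2d(P)-t)@M@K.T; return p[:,:2]/p[:,2:]
def ray(n,uv,z):
    K,t,M=cam(n); d=M@np.linalg.inv(K)@[uv[0],uv[1],1]; return t+d*(z-t[2])/d[2]
def b2w(b,P):
    c,s=np.cos(b[2]),np.sin(b[2]); P=np.atleast_2d(P)
    return np.c_[b[0]+c*P[:,0]-s*P[:,1], b[1]+s*P[:,0]+c*P[:,1], P[:,2]]
def lemons(n,im):
    h=cv2.cvtColor(im,cv2.COLOR_BGR2HSV); m=cv2.inRange(h,(24,190,120),(34,255,255))
    k,_,st,ce=cv2.connectedComponentsWithStats(m)
    return [(ce[i].round(1),st[i,4]) for i in range(1,k) if st[i,4]>80],m
E
python3 - <<'E'
from h import *
im=cv2.imread("pics/top0.png")
cor=np.array([[-.14,.13,.084],[.14,.13,.084],[.14,-.13,.084],[-.14,-.13,.084]])
uv=np.array([[194,316],[220,181],[343,197],[331,334]],float)
f=lambda b:(proj("top",b2w(b,cor))-uv).ravel()
s=least_squares(f,[.4,.1,0]);print(s.x,s.fun.round(1))
L,m=lemons("top",im)
for c,a in L:print(c,a,ray("top",c,.094))
big=cv2.resize(im[160:350,180:400],None,fx=3,fy=3,interpolation=cv2.INTER_CUBIC)
for b in[s.x]:
    p=(proj("top",b2w(b,cor))-[180,160])*3
    cv2.polylines(big,[p.astype(int)],True,(255,0,0),1)
    for o in(0,.03):
        for P in b2w(b,[[-.045,-.184-o,.044],[.045,-.184-o,.044]]):
            q=((proj("top",P)[0]-[180,160])*3).astype(int);cv2.circle(big,tuple(map(int,q)),4,(0,0,255),1)
cv2.imwrite("pics/c1.png",big)
E
```

```text
[ 0.52085184  0.13970619 -0.02466173] [-0.2  1.3 -1.  -1.4  1.7 -2.1 -0.5  1.6]
[292.9 212.2] 273 [0.60707201 0.10740986 0.094     ]
[289.6 255.2] 288 [0.51966101 0.10495133 0.094     ]
[279.  301.3] 291 [0.42956554 0.11572049 0.094     ]
```

View pics/c1.png

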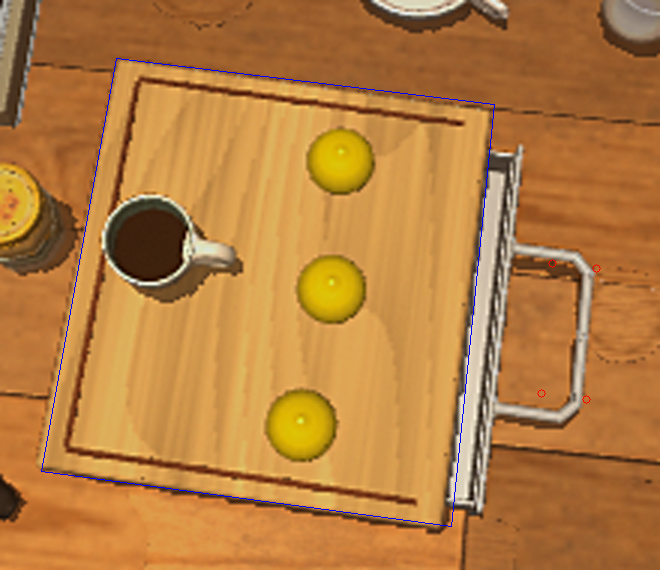

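The crop shows the board outline fitting to about 1.5 px. The bar runs from crop (588,280) to (577,400), and the front plate's top edge from (520,150) to (481,512).

```bash
python3 - <<'E'
from h import *
g=lambda x,y,z:ray("top",(180+x/3,160+y/3),z)
a,b=g(589,280,.044),g(578,398,.044);p,q=g(521,150,.061),g(482,512,.061)
n1,n2,n3,n4=g(118,58,.084),g(494,104,.084),g(45,470,.084),g(453,524,.084)
for u in((b,a),(q,p),(n3,n1),(n4,n2),(n2,n1),(n4,n3)):
    d=u[1]-u[0];print(u[0].round(4),u[1].round(4),np.arctan2(d[1],d[0]).round(3))
B=np.array([.5209,.1397,-.0247])
inv=lambda P:((P-[B[0],B[1],0])@R.from_rotvec([0,0,B[2]]).as_matrix()).round(4)
print("bar",inv(a),inv(b),"plate",inv(p),inv(q))
for P in([.607,.1074,0],[.5197,.105,0],[.4296,.1157,0],list(g(233,260,.12)),list(g(118,240,.13))):print(inv(np.array(P)))
E
```

```text
[ 0.4712 -0.0674  0.044 ] [ 0.5521 -0.0707  0.044 ] -0.04
[ 0.3898 -0.0073  0.061 ] [ 0.6347 -0.0165  0.061 ] -0.037
[0.3854 0.271  0.084 ] [0.6647 0.2656 0.084 ] -0.019
[0.3794 0.0125 0.084 ] [0.6582 0.0064 0.084 ] -0.022
[0.6582 0.0064 0.084 ] [0.6647 0.2656 0.084 ] 1.545
[0.3794 0.0125 0.084 ] [0.3854 0.271  0.084 ] 1.547
bar [ 0.0364 -0.2095  0.044 ] [-0.0446 -0.2083  0.044 ] plate [ 0.1177 -0.1533  0.061 ] [-0.1274 -0.1502  0.061 ]
[ 0.0869 -0.0302  0.    ]
[-0.0003 -0.0347  0.    ]
[-0.0907 -0.0262  0.    ]
[0.0029 0.0267 0.12  ]
[0.0042 0.0992 0.13  ]
```

>>> play_rows(
  increments=[
    {"travel": [-0.498,-0.46,0.1],"turn": [0,0,1.247],"gripper": 255},
    {"travel": [-0.498,-0.46,0.1],"turn": [0,0,1.247],"gripper": 255},
    {"travel": [-0.498,-0.46,0.1],"turn": [0,0,1.247],"gripper": 255},
    {"travel": [-0.498,-0.46,0.1],"turn": [0,0,1.247],"gripper": 255},
    {"travel": [-0.498,-0.46,0.1],"turn": [0,0,1.247],"gripper": 255},
    {"travel": [-0.498,-0.46,0.1],"turn": [0,0,1.247],"gripper": 255},
    {"travel": [-0.498,-0.46,0.1],"turn": [0,0,1.247],"gripper": 255},
    {"travel": [-0.498,-0.46,0.1],"turn": [0,0,1.247],"gripper": 255},
    {"travel": [-0.498,-0.46,0.1],"turn": [0,0,1.247],"gripper": 255},
    {"travel": [-0.498,-0.46,0.1],"turn": [0,0,1.247],"gripper": 255},
    {"travel": [-0.498,-0.46,0.1],"turn": [0,0,1.247],"gripper": 255},
    {"travel": [-0.498,-0.46,0.1],"turn": [0,0,1.247],"gripper": 255},
    {"travel": [-0.498,-0.46,0.1],"turn": [0,0,1.247],"gripper": 255},
    {"travel": [-0.498,-0.46,0.1],"turn": [0,0,1.247],"gripper": 255},
    {"travel": [-0.498,-0.46,0.1],"turn": [0,0,1.247],"gripper": 255},
    {"travel": [-0.498,-0.46,0.1],"turn": [0,0,1.247],"gripper": 255},
    {"travel": [-0.498,-0.46,0.1],"turn": [0,0,1.247],"gripper": 255},
    {"travel": [-0.498,-0.46,0.1],"turn": [0,0,1.247],"gripper": 255},
    {"travel": [-0.498,-0.46,0.1],"turn": [0,0,1.247],"gripper": 255},
    {"travel": [-0.498,-0.46,0.1],"turn": [0,0,1.247],"gripper": 255},
  ],
)

```text
time_s: 2.1
position: [0.5157, -0.039, 0.305]
orientation: [0.716, 0.698, 0.0, 0.0]
ft_force: [0.8, 0.3, 0.4]
opening: 0.001
gripper_force: 0.0
```

```bash
cat >> h.py <<'E'
def wcam():
    s=telemetry.sense(); im=vision.camera("wrist"); c=vision.get_calibration("wrist")
    T=np.eye(4);T[:3,:3]=R.from_quat(s["orientation"]).as_matrix();T[:3,3]=s["position"]
    return s,im,c["camera_matrix"],T@c["mount"]
E
python3 - <<'E'
from h import *
s,im,K,T=wcam();cv2.imwrite("pics/w1.png",im)
print(s["time_s"],s["position"],R.from_quat(s["orientation"]).as_matrix().round(4),s["opening"],s["joints"].round(2))
np.savez("w1.npz",K=K,T=T)
E
```

```text
2.1 [ 0.51569992 -0.03898576  0.30497994] [[ 2.590e-02  9.997e-01  6.000e-04]
 [ 9.997e-01 -2.590e-02 -1.000e-04]
 [-0.000e+00  6.000e-04 -1.000e+00]] 0.0009712736928781272 [-0.33 -0.15 -0.33  1.39  0.    1.27]
```

View pics/w1.png

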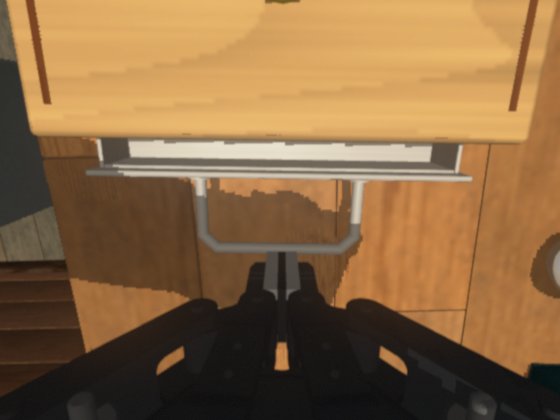

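The wrist view shows the bar at row 247 (columns 215–345), the plate's top outer edge at row 179, and the board edge at about row 137.

```bash
python3 - <<'E'
from h import *
d=np.load("w1.npz");K,T=d["K"],d["T"]
def g(u,v,z):
    r=T[:3,:3]@np.linalg.inv(K)@[u,v,1];t=T[:3,3];return (t+r*(z-t[2])/r[2]).round(4)
print("bar",g(225,247,.044),g(335,247,.044),"plate",g(100,174,.061),g(460,180,.061),"edge",g(32,134,.084),g(527,141,.084), "lat",g(202,215,.044),g(358,215,.044))
E
```

```text
bar [ 0.4733 -0.0652  0.044 ] [ 0.5548 -0.0674  0.044 ] plate [ 0.3999 -0.0055  0.061 ] [ 0.6321 -0.0156  0.061 ] edge [0.3787 0.0216 0.084 ] [0.6545 0.0105 0.084 ] lat [ 0.4586 -0.04    0.044 ] [ 0.5709 -0.043   0.044 ]
```

>>> play_rows(
  increments=[
    {"travel": [0,0,0.03],"turn": [0,0,0],"gripper": 255},
    {"travel": [0,0,0.06],"turn": [0,0,0],"gripper": 255},
    {"travel": [0,0,0.085],"turn": [0,0,0],"gripper": 255},
    {"travel": [0,0,0.107],"turn": [0,0,0],"gripper": 255},
    {"travel": [0,0,0.107],"turn": [0,0,0],"gripper": 255},
    {"travel": [-0.006,0,0.107],"turn": [0,0,0],"gripper": 255},
    {"travel": [-0.012,0,0.107],"turn": [0,0,0],"gripper": 255},
    {"travel": [-0.018,0,0.107],"turn": [0,0,0],"gripper": 255},
    {"travel": [-0.026,0,0.107],"turn": [0,0,0],"gripper": 255},
    {"travel": [-0.036,0,0.107],"turn": [0,0,0],"gripper": 255},
    {"travel": [-0.046,0,0.107],"turn": [0,0,0],"gripper": 255},
    {"travel": [-0.056,0,0.107],"turn": [0,0,0],"gripper": 255},
    {"travel": [-0.066,0,0.107],"turn": [0,0,0],"gripper": 255},
    {"travel": [-0.076,0,0.107],"turn": [0,0,0],"gripper": 255},
    {"travel": [-0.086,0,0.107],"turn": [0,0,0],"gripper": 255},
    {"travel": [-0.096,0,0.107],"turn": [0,0,0],"gripper": 255},
    {"travel": [-0.104,0,0.107],"turn": [0,0,0],"gripper": 255},
    {"travel": [-0.11,0,0.107],"turn": [0,0,0],"gripper": 255},
    {"travel": [-0.114,0,0.107],"turn": [0,0,0],"gripper": 255},
    {"travel": [-0.114,0,0.107],"turn": [0,0,0],"gripper": 255},
  ],
)

```text
time_s: 4.15
position: [0.5128, -0.1541, 0.1977]
orientation: [0.717, 0.697, -0.0, 0.0]
ft_force: [-0.1, 0.1, 0.4]
opening: 0.002
gripper_force: 0.0
```

>>> play_rows(
  increments=[
    {"travel": [-0.004,0,0],"turn": [0,0,0],"gripper": 255},
    {"travel": [-0.008,0,0],"turn": [0,0,0],"gripper": 255},
    {"travel": [-0.01,0,0],"turn": [0,0,0],"gripper": 255},
    {"travel": [-0.01,0,0],"turn": [0,0,0],"gripper": 255},
  ],
)

```text
time_s: 4.55
position: [0.5125, -0.1638, 0.1977]
orientation: [0.717, 0.697, 0.0, 0.0]
ft_force: [0.1, 0.5, -0.0]
opening: -0.001
gripper_force: 0.1
```

```bash
python3 - <<'E'
from h import *
s=telemetry.sense();print(s["position"],s["ft_force"])
im=vision.camera("top");L,m=lemons("top",im)
for c,a in L:print(c,a,ray("top",c,.094).round(4))
cv2.imwrite("pics/t2.png",cv2.resize(im[150:360,180:440],None,fx=2.5,fy=2.5,interpolation=cv2.INTER_CUBIC))
E
```

```text
[ 0.51247321 -0.16379161  0.19773   ] [ 0.10355006  0.53958883 -0.03539582]
[292.7 212.3] 278 [0.6068 0.1078 0.094 ]
[289.5 255.3] 297 [0.5194 0.1051 0.094 ]
[279.1 301.4] 305 [0.4294 0.1155 0.094 ]
```

View pics/t2.png

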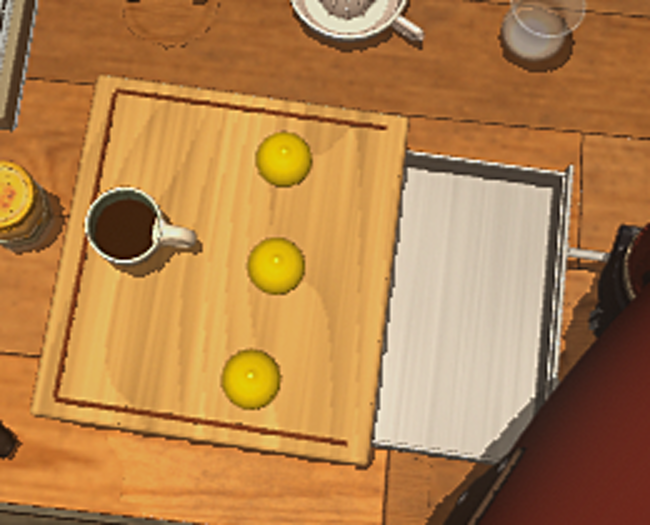

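The drawer is about 137 mm out with the halves unmoved. Next I unhook and go behind the far half.

>>> play_rows(
  increments=[
    {"travel": [0.014,0,0],"turn": [0,0,0],"gripper": 255},
    {"travel": [0.014,0,-0.02],"turn": [0,0,0],"gripper": 255},
    {"travel": [0.014,0,-0.06],"turn": [0,0,0],"gripper": 255},
    {"travel": [0.014,0,-0.1],"turn": [0,0,0],"gripper": 255},
    {"travel": [0.014,0,-0.14],"turn": [0,0,0],"gripper": 180},
    {"travel": [0.06,0.015,-0.14],"turn": [0,0,0],"gripper": 180},
    {"travel": [0.105,0.03,-0.14],"turn": [0,0,0],"gripper": 180},
    {"travel": [0.15,0.045,-0.14],"turn": [0,0,0],"gripper": 180},
    {"travel": [0.195,0.06,-0.14],"turn": [0,0,0],"gripper": 180},
    {"travel": [0.24,0.075,-0.14],"turn": [0,0,0],"gripper": 180},
    {"travel": [0.285,0.086,-0.14],"turn": [0,0,0],"gripper": 180},
    {"travel": [0.32,0.0866,-0.14],"turn": [0,0,0],"gripper": 180},
    {"travel": [0.3204,0.0866,-0.14],"turn": [0,0,0],"gripper": 180},
    {"travel": [0.3204,0.0866,-0.11],"turn": [0,0,0],"gripper": 180},
    {"travel": [0.3204,0.0866,-0.08],"turn": [0,0,0],"gripper": 180},
    {"travel": [0.3204,0.0866,-0.066],"turn": [0,0,0],"gripper": 180},
    {"travel": [0.3204,0.0866,-0.062],"turn": [0,0,0],"gripper": 180},
  ],
)

```text
time_s: 6.3
position: [0.6067, 0.1544, 0.2579]
orientation: [0.717, 0.697, -0.001, -0.001]
ft_force: [-0.3, -0.0, 0.5]
opening: 0.298
gripper_force: 0.0
```

```bash
python3 - <<'E'
from h import *
s,im,K,T=wcam();cv2.imwrite("pics/w3.png",im);print(s["time_s"],s["position"],s["ft_force"],s["opening"])
E
```

```text
6.3 [0.60671509 0.15435142 0.25791319] [-0.27297091 -0.01294765  0.48916353] 0.2975281298398959
```

View pics/w3.png

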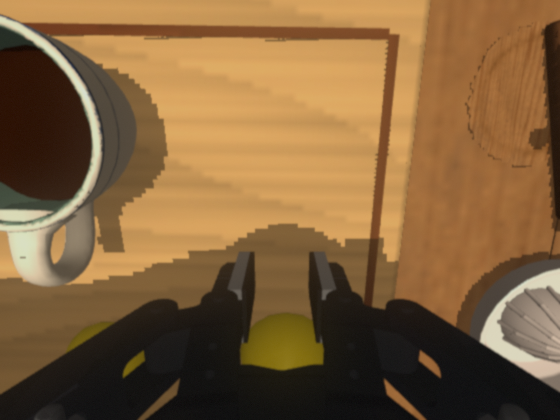

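The half sits centred just in front of the two fingertips (columns 240–328, fingertips' middle at 281), and the cup is clear on the left. Sweeping.

>>> play_rows(
  increments=[
    {"travel": [-0.008,0,-0.001],"turn": [0,0,0],"gripper": 180},
    {"travel": [-0.016,0,-0.001],"turn": [0,0,0],"gripper": 180},
    {"travel": [-0.026,0,-0.001],"turn": [0,0,0],"gripper": 180},
    {"travel": [-0.036,0,-0.001],"turn": [0,0,0],"gripper": 180},
    {"travel": [-0.046,0,-0.001],"turn": [0,0,0],"gripper": 180},
    {"travel": [-0.056,0,-0.001],"turn": [0,0,0],"gripper": 180},
    {"travel": [-0.066,0,-0.001],"turn": [0,0,0],"gripper": 180},
    {"travel": [-0.076,0,-0.001],"turn": [0,0,0],"gripper": 180},
    {"travel": [-0.086,0,-0.001],"turn": [0,0,0],"gripper": 180},
    {"travel": [-0.096,0,-0.001],"turn": [0,0,0],"gripper": 180},
    {"travel": [-0.106,0,-0.001],"turn": [0,0,0],"gripper": 180},
    {"travel": [-0.116,0,-0.001],"turn": [0,0,0],"gripper": 180},
    {"travel": [-0.126,0,-0.001],"turn": [0,0,0],"gripper": 180},
    {"travel": [-0.136,0,-0.001],"turn": [0,0,0],"gripper": 180},
    {"travel": [-0.146,0,-0.001],"turn": [0,0,0],"gripper": 180},
    {"travel": [-0.156,0,-0.001],"turn": [0,0,0],"gripper": 180},
    {"travel": [-0.166,0,-0.001],"turn": [0,0,0],"gripper": 180},
    {"travel": [-0.176,0,-0.001],"turn": [0,0,0],"gripper": 180},
    {"travel": [-0.18,0,-0.001],"turn": [0,0,0],"gripper": 180},
    {"travel": [-0.18,0,-0.001],"turn": [0,0,0],"gripper": 180},
  ],
)

```text
time_s: 8.35
position: [0.6028, -0.0262, 0.2606]
orientation: [0.717, 0.697, 0.0, -0.0]
ft_force: [0.0, -0.4, -0.3]
opening: 0.294
gripper_force: 0.0
```

```bash
python3 - <<'E'
from h import *
s=telemetry.sense();print(s["time_s"],s["position"],s["ft_force"])
im=vision.camera("top");L,m=lemons("top",im)
for c,a in L:print(c,a,ray("top",c,.094).round(4),ray("top",c,.02).round(3))
cv2.imwrite("pics/t3.png",im)
s,w,K,T=wcam();cv2.imwrite("pics/w4.png",w)
E
```

```text
8.35 [ 0.60277956 -0.02622901  0.26062159] [ 0.01800684 -0.44582605 -0.3317475 ]
[289.5 255.7] 327 [0.5187 0.105  0.094 ] [0.534 0.107 0.02 ]
```

>>> play_rows(
  increments=[
    {"travel": [0,0,-0.04],"turn": [0,0,0],"gripper": 180},
    {"travel": [0,0,-0.075],"turn": [0,0,0],"gripper": 180},
    {"travel": [0.04,-0.022,-0.075],"turn": [0,0,0],"gripper": 180},
    {"travel": [0.08,-0.043,-0.075],"turn": [0,0,0],"gripper": 180},
    {"travel": [0.12,-0.065,-0.075],"turn": [0,0,0],"gripper": 180},
    {"travel": [0.155,-0.08,-0.075],"turn": [0,0,0],"gripper": 180},
    {"travel": [0.1717,-0.0865,-0.075],"turn": [0,0,0],"gripper": 180},
    {"travel": [0.1717,-0.0865,-0.075],"turn": [0,0,0],"gripper": 180},
  ],
)

```text
time_s: 9.25
position: [0.5199, 0.1509, 0.336]
orientation: [0.715, 0.699, 0.0, -0.0]
ft_force: [0.5, -0.5, -0.1]
opening: 0.292
gripper_force: 0.0
```

```bash
python3 - <<'E'
from h import *
s,im,K,T=wcam();print(s["time_s"],s["position"])
w=cv2.imread("pics/w4.png");t=vision.camera("top")
a=np.hstack([cv2.resize(x,(400,300)) for x in(im,w)]);b=cv2.resize(t[150:360,180:460],(400,300))
cv2.imwrite("pics/m5.png",np.vstack([a,np.hstack([b,b*0])]))
for c,n in lemons("top",t)[0]:print(c,n,ray("top",c,.094).round(3),ray("top",c,.02).round(3))
E
```

```text
9.25 [0.51987134 0.15092903 0.33596682]
```

View pics/m5.png

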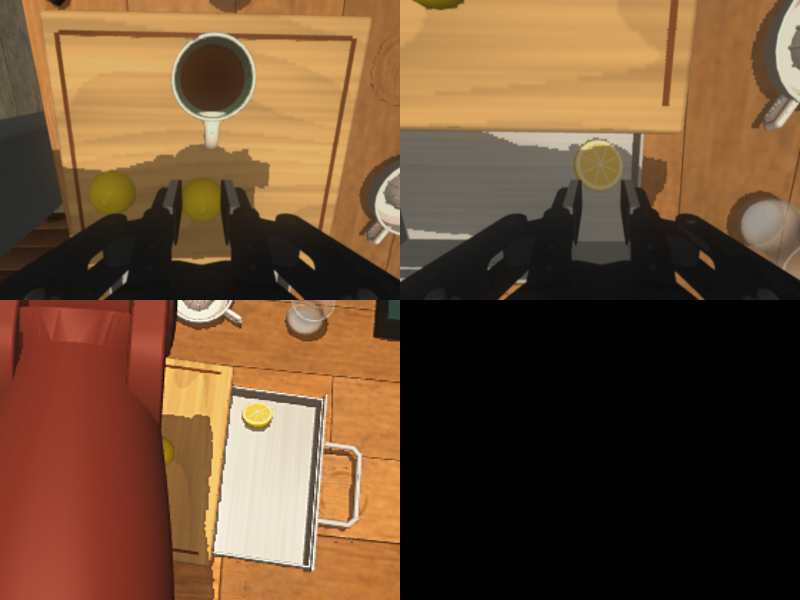

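The half dropped into the drawer (bottom-left panel, near (257,414)). The middle half is centred in front of the fingertips, and the cup handle tip at (211,147) is clear behind.

>>> play_rows(
  increments=[
    {"travel": [-0.002,0,0.03],"turn": [0,0,0],"gripper": 180},
    {"travel": [-0.002,0,0.06],"turn": [0,0,0],"gripper": 180},
    {"travel": [-0.002,0,0.075],"turn": [0,0,0],"gripper": 180},
    {"travel": [-0.004,0,0.0762],"turn": [0,0,0],"gripper": 180},
    {"travel": [-0.012,0,0.0762],"turn": [0,0,0],"gripper": 180},
    {"travel": [-0.022,0,0.0762],"turn": [0,0,0],"gripper": 180},
    {"travel": [-0.033,0,0.0762],"turn": [0,0,0],"gripper": 180},
    {"travel": [-0.044,0,0.0762],"turn": [0,0,0],"gripper": 180},
    {"travel": [-0.055,0,0.0762],"turn": [0,0,0],"gripper": 180},
    {"travel": [-0.066,0,0.0762],"turn": [0,0,0],"gripper": 180},
    {"travel": [-0.077,0,0.0762],"turn": [0,0,0],"gripper": 180},
    {"travel": [-0.088,0,0.0762],"turn": [0,0,0],"gripper": 180},
    {"travel": [-0.099,0,0.0762],"turn": [0,0,0],"gripper": 180},
    {"travel": [-0.11,0,0.0762],"turn": [0,0,0],"gripper": 180},
    {"travel": [-0.121,0,0.0762],"turn": [0,0,0],"gripper": 180},
    {"travel": [-0.132,0,0.0762],"turn": [0,0,0],"gripper": 180},
    {"travel": [-0.143,0,0.0762],"turn": [0,0,0],"gripper": 180},
    {"travel": [-0.154,0,0.0762],"turn": [0,0,0],"gripper": 180},
    {"travel": [-0.165,0,0.0762],"turn": [0,0,0],"gripper": 180},
    {"travel": [-0.175,0,0.0762],"turn": [0,0,0],"gripper": 180},
  ],
)

```text
time_s: 11.35
position: [0.5162, -0.0275, 0.2595]
orientation: [0.717, 0.697, 0.0, -0.0]
ft_force: [0.1, -0.1, 0.6]
opening: 0.296
gripper_force: 0.0
```

>>> play_rows(
  increments=[
    {"travel": [-0.003,0,-0.04],"turn": [0,0,0],"gripper": 180},
    {"travel": [0,0,-0.075],"turn": [0,0,0],"gripper": 180},
    {"travel": [0.04,-0.022,-0.075],"turn": [0,0,0],"gripper": 180},
    {"travel": [0.08,-0.043,-0.075],"turn": [0,0,0],"gripper": 180},
    {"travel": [0.12,-0.065,-0.075],"turn": [0,0,0],"gripper": 180},
    {"travel": [0.16,-0.084,-0.075],"turn": [0,0,0],"gripper": 180},
    {"travel": [0.185,-0.091,-0.075],"turn": [0,0,0],"gripper": 180},
    {"travel": [0.185,-0.091,-0.075],"turn": [0,0,0],"gripper": 180},
  ],
)

```text
time_s: 12.15
position: [0.4293, 0.163, 0.3347]
orientation: [0.715, 0.699, 0.0, -0.0]
ft_force: [-0.4, -0.2, -0.9]
opening: 0.291
gripper_force: 0.0
```

```bash
python3 - <<'E'
from h import *
s,im,K,T=wcam();print(s["time_s"],s["position"])
t=vision.camera("top");b=cv2.resize(t[150:360,180:460],(400,300))
cv2.imwrite("pics/m6.png",np.hstack([cv2.resize(im,(400,300)),b]))
E
```

```text
12.15 [0.42928304 0.16298532 0.33473143]
```

View pics/m6.png

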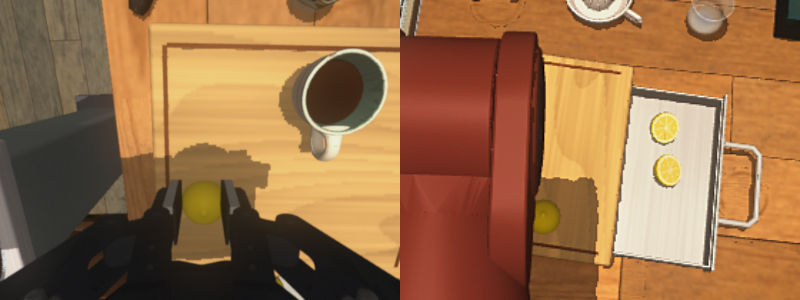

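Two halves are in the drawer, and the third is centred in front of the fingertips.

>>> play_rows(
  increments=[
    {"travel": [0,0,0.03],"turn": [0,0,0],"gripper": 180},
    {"travel": [0,0,0.06],"turn": [0,0,0],"gripper": 180},
    {"travel": [0,0,0.074],"turn": [0,0,0],"gripper": 180},
    {"travel": [-0.008,0,0.0752],"turn": [0,0,0],"gripper": 180},
    {"travel": [-0.018,0,0.0752],"turn": [0,0,0],"gripper": 180},
    {"travel": [-0.029,0,0.0752],"turn": [0,0,0],"gripper": 180},
    {"travel": [-0.04,0,0.0752],"turn": [0,0,0],"gripper": 180},
    {"travel": [-0.051,0,0.0752],"turn": [0,0,0],"gripper": 180},
    {"travel": [-0.062,0,0.0752],"turn": [0,0,0],"gripper": 180},
    {"travel": [-0.073,0,0.0752],"turn": [0,0,0],"gripper": 180},
    {"travel": [-0.084,0,0.0752],"turn": [0,0,0],"gripper": 180},
    {"travel": [-0.095,0,0.0752],"turn": [0,0,0],"gripper": 180},
    {"travel": [-0.106,0,0.0752],"turn": [0,0,0],"gripper": 180},
    {"travel": [-0.117,0,0.0752],"turn": [0,0,0],"gripper": 180},
    {"travel": [-0.128,0,0.0752],"turn": [0,0,0],"gripper": 180},
    {"travel": [-0.139,0,0.0752],"turn": [0,0,0],"gripper": 180},
    {"travel": [-0.15,0,0.0752],"turn": [0,0,0],"gripper": 180},
    {"travel": [-0.161,0,0.0752],"turn": [0,0,0],"gripper": 180},
    {"travel": [-0.172,0,0.0752],"turn": [0,0,0],"gripper": 180},
    {"travel": [-0.186,0,0.0752],"turn": [0,0,0],"gripper": 180},
  ],
)

```text
time_s: 14.25
position: [0.4252, -0.0259, 0.2593]
orientation: [0.716, 0.698, 0.0, -0.0]
ft_force: [0.5, 0.0, 0.9]
opening: 0.293
gripper_force: 0.0
```

>>> play_rows(
  increments=[
    {"travel": [-0.002,0,-0.04],"turn": [0,0,0],"gripper": 180},
    {"travel": [-0.002,0,-0.07],"turn": [0,0,0],"gripper": 255},
    {"travel": [-0.04,0.03,-0.07],"turn": [0,0,0],"gripper": 255},
    {"travel": [-0.08,0.06,-0.07],"turn": [0,0,0],"gripper": 255},
    {"travel": [-0.115,0.088,-0.07],"turn": [0,0,0],"gripper": 255},
    {"travel": [-0.1216,0.0913,-0.07],"turn": [0,0,0],"gripper": 255},
    {"travel": [-0.1216,0.0913,-0.07],"turn": [0,0,0],"gripper": 255},
  ],
)

```text
time_s: 14.95
position: [0.5133, -0.1506, 0.3285]
orientation: [0.717, 0.697, -0.0, -0.001]
ft_force: [0.2, 0.4, 0.7]
opening: -0.0
gripper_force: 0.0
```

```bash
python3 - <<'E'
from h import *
s,im,K,T=wcam();print(s["time_s"],s["position"],s["opening"])
t=vision.camera("top");b=cv2.resize(t[150:360,180:460],(400,300))
cv2.imwrite("pics/m7.png",np.hstack([cv2.resize(im,(400,300)),b]))
E
```

```text
14.95 [ 0.51328596 -0.15058794  0.32848837] -0.0002248172862044265
```

View pics/m7.png

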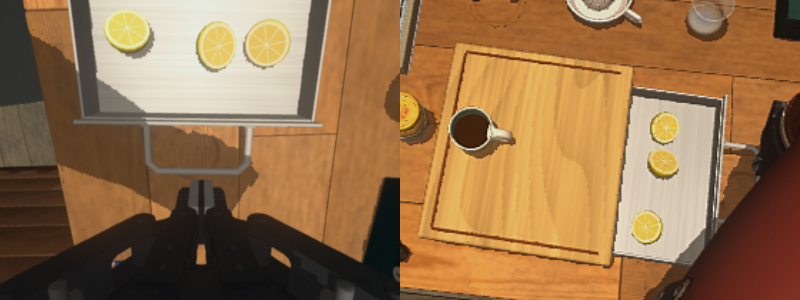

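All three halves lie in the drawer and the board holds only the cup. Next I push on the front plate from inside the bow.

>>> play_rows(
  increments=[
    {"travel": [0,0,0.04],"turn": [0,0,0],"gripper": 255},
    {"travel": [0,0,0.08],"turn": [0,0,0],"gripper": 255},
    {"travel": [0,0,0.115],"turn": [0,0,0],"gripper": 255},
    {"travel": [0,0,0.1285],"turn": [0,0,0],"gripper": 255},
    {"travel": [0.006,0,0.1285],"turn": [0,0,0],"gripper": 255},
    {"travel": [0.011,0,0.1285],"turn": [0,0,0],"gripper": 255},
    {"travel": [0.016,0,0.1285],"turn": [0,0,0],"gripper": 255},
    {"travel": [0.022,0,0.1285],"turn": [0,0,0],"gripper": 255},
    {"travel": [0.029,0,0.1285],"turn": [0,0,0],"gripper": 255},
    {"travel": [0.037,0,0.1285],"turn": [0,0,0],"gripper": 255},
    {"travel": [0.046,0,0.1285],"turn": [0,0,0],"gripper": 255},
    {"travel": [0.056,0,0.1285],"turn": [0,0,0],"gripper": 255},
    {"travel": [0.066,0,0.1285],"turn": [0,0,0],"gripper": 255},
    {"travel": [0.076,0,0.1285],"turn": [0,0,0],"gripper": 255},
    {"travel": [0.086,0,0.1285],"turn": [0,0,0],"gripper": 255},
    {"travel": [0.096,0,0.1285],"turn": [0,0,0],"gripper": 255},
    {"travel": [0.106,0,0.1285],"turn": [0,0,0],"gripper": 255},
    {"travel": [0.116,0,0.1285],"turn": [0,0,0],"gripper": 255},
    {"travel": [0.124,0,0.1285],"turn": [0,0,0],"gripper": 255},
    {"travel": [0.13,0,0.1285],"turn": [0,0,0],"gripper": 255},
  ],
)

```text
time_s: 17.05
position: [0.5167, -0.0184, 0.2008]
orientation: [0.716, 0.698, 0.0, -0.0]
ft_force: [1.4, -1.7, -0.4]
opening: 0.0
gripper_force: 0.9
```

>>> play_rows(
  increments=[
    {"travel": [0.004,0,0],"turn": [0,0,0],"gripper": 255},
    {"travel": [0.008,0,0],"turn": [0,0,0],"gripper": 255},
    {"travel": [0.012,0,0],"turn": [0,0,0],"gripper": 255},
    {"travel": [0.015,0,0],"turn": [0,0,0],"gripper": 255},
    {"travel": [0.018,0,0],"turn": [0,0,0],"gripper": 255},
  ],
)

```text
time_s: 17.55
position: [0.5172, -0.001, 0.2008]
orientation: [0.717, 0.697, 0.0, -0.0]
ft_force: [1.2, -2.4, -0.5]
opening: 0.001
gripper_force: 0.8
```

Still about 2 N of sliding drag, so it isn't home yet. Creeping on.

>>> play_rows(
  increments=[
    {"travel": [0.001,0,0],"turn": [0,0,0],"gripper": 255},
    {"travel": [0.002,0,0],"turn": [0,0,0],"gripper": 255},
  ],
)

```text
time_s: 17.75
position: [0.5173, 0.0009, 0.2008]
orientation: [0.717, 0.697, 0.0, -0.0]
ft_force: [-0.1, -1.8, -0.7]
opening: 0.0
gripper_force: 0.8
```

>>> play_rows(
  increments=[
    {"travel": [0.001,0,0],"turn": [0,0,0],"gripper": 255},
    {"travel": [0.002,0,0],"turn": [0,0,0],"gripper": 255},
  ],
)

```text
time_s: 17.95
position: [0.5173, 0.0025, 0.2008]
orientation: [0.717, 0.697, -0.0, 0.0]
ft_force: [-0.4, -8.4, 0.0]
opening: -0.002
gripper_force: 0.7
```

>>> play_rows(
  increments=[
    {"travel": [0.001,0,0],"turn": [0,0,0],"gripper": 255},
    {"travel": [0.002,0,0],"turn": [0,0,0],"gripper": 255},
  ],
)

```text
time_s: 18.15
position: [0.5174, 0.0033, 0.2009]
orientation: [0.717, 0.697, -0.002, 0.002]
ft_force: [-2.9, -19.7, -1.1]
opening: 0.001
gripper_force: 0.8
```

The force has risen to 20 N, so the drawer is on its stop. Backing off and lifting out.

>>> play_rows(
  increments=[
    {"travel": [-0.008,0,0],"turn": [0,0,0],"gripper": 255},
    {"travel": [-0.016,0,0],"turn": [0,0,0],"gripper": 255},
    {"travel": [-0.016,0,0],"turn": [0,0,0],"gripper": 255},
    {"travel": [-0.016,0,-0.03],"turn": [0,0,0],"gripper": 255},
    {"travel": [-0.016,0,-0.07],"turn": [0,0,0],"gripper": 255},
    {"travel": [-0.016,0,-0.11],"turn": [0,0,0],"gripper": 255},
    {"travel": [-0.016,0,-0.15],"turn": [0,0,0],"gripper": 255},
    {"travel": [-0.06,0,-0.17],"turn": [0,0,0],"gripper": 255},
    {"travel": [-0.11,0,-0.17],"turn": [0,0,0],"gripper": 255},
    {"travel": [-0.16,0,-0.17],"turn": [0,0,0],"gripper": 255},
    {"travel": [-0.2,0,-0.17],"turn": [0,0,0],"gripper": 255},
    {"travel": [-0.2,0,-0.17],"turn": [0,0,0],"gripper": 255},
  ],
)

```text
time_s: 19.35
position: [0.5115, -0.1991, 0.3703]
orientation: [0.718, 0.696, -0.0, 0.0]
ft_force: [-0.9, 1.3, 0.0]
opening: 0.002
gripper_force: 0.0
```

```bash
python3 - <<'E'
from h import *
s,im,K,T=wcam();print(s["time_s"],s["position"])
t=vision.camera("top");b=cv2.resize(t[150:360,180:460],(400,300))
cv2.imwrite("pics/m8.png",np.hstack([cv2.resize(im,(400,300)),b]))
E
```

```text
19.35 [ 0.511472   -0.19914276  0.37032122]
```

View pics/m8.png

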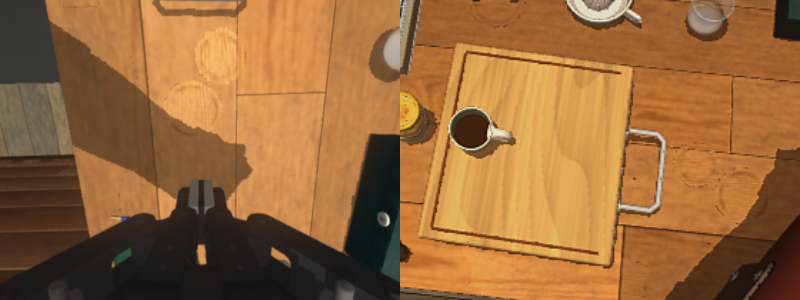

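The drawer is home, with only its handle showing beyond the board. The cup is still in place and the arm is touching nothing.

```bash
python3 -c "
from station import workorder;print(workorder.hand_in())"
```

```text
the job is handed in; nothing more can be done
None
```

The job is handed in at about 19 s on the robot's clock: all three lemon halves went over the edge into the drawer, the drawer is pushed back to its stop, and the tea cup, honey jar and tea glass were not touched.

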